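Seat a bracket in the drill jig and set its clamp screw

ROBOT

A 6-joint arm with a two-finger parallel gripper is mounted at the origin on the work surface. World frame = base frame: x ahead of the robot, y to its left, z up, the work surface at z = 0. Lengths are in m, angles in rad, forces in N, time in s.
With the tool pointing down it reaches from about 0.225 to 0.875 m from the base axis. Payload 3.4 kg.
Tool frame: the origin (TCP) lies at the very end of the fingers, on their centre line; the grasp point (between the pads) lies behind it (manip.grasp_offset is the z of the grasp point in the tool frame, in m); z points along the fingers, y is the line along which they close (so a half turn about z gives the same grasp; the last joint's range is limited). The gripper opens to 85 mm and grips with 20 to 120 N. Pads are 22 mm wide; open, the fingers measure 114 mm over their backs; the gripper's body (76 mm by 85 mm) begins 54 mm behind the grasp point. The pads swing forward as they close: fully open they stand 13 mm farther back than shut.
Start: joints at [1.216, 0.276, 1.505, -0, 1.361, -0.121], TCP at [0.133, 0.559, 0.231] pointing down, gripper open.
Joint ranges: [-2.89, 2.89], [-0.75, 2.08], [0.22, 2.7], [-1.18, 4.32], [0.11, 2.71], [-2.7, 2.7]. Speed limits (rad/s): [2.57, 2.57, 3.14, 3.14, 3.14, 3.14].

INTERFACE

Orientations are given as a unit quaternion [w, x, y, z].
In Python, from rig import manip gives the robot as it stands.
- The arm moves only by the shell command python3 -m pendant 'ROWS' [FORCE]. ROWS is JSON, a list of rows, each an object of numbers: "dx", "dy", "dz": the shift along the tool's x, y, z in m; "rx", "ry", "rz": the turn, a rotation vector about the tool's x, y, z in degrees; "hand": the finger opening in m, from 0 to 0.0854. In form: [{"dx": .., "dy": .., "dz": .., "rx": .., "ry": .., "rz": .., "hand": ..}, ...]. A call has 1 to 12 rows; each row shifts and turns the commanded pose from where the row before left it, along the tool's axes as they then stand; what a row does not reach is not made up. A row lasts 1/12 s, in which the tool goes at most 41.7 mm and 7.16 degrees, less where a joint would pass 70% of its speed; a pose out of reach is approached as far as the arm can. A call is refused whole if a number of a shift passes 0.0417 or a number of a turn 7.16, either way. A call with a gripper value outside its range is refused whole. The fingers move at their own pace and stop on an object; FORCE is the grip in N (left out, the last holds). Time passes only in rows, so rows that do not move let the fingers close. It gives the time, the measured TCP pose, the force, the opening and the grip force at its end, in the units of the state.
- manip.get_state(): the state, without advancing time (a new reading comes with each control period).
- manip.get_image(name): name is "side" or "top"; returns a dict with "frame" (384x512x3 uint8, red, green, blue), "fx", "fy", "cx", "cy" (pixels), "distortion" ([k1, k2, p1, p2, k3] as OpenCV has them; the pictures are not rectified), "position" and "attitude" of the camera in the world. Camera axes: x right, y up, looking along -z (the intrinsics and any distortion apply to the point x, -y, -z); pixel columns grow to the right and rows downward; lengths in m; the calibration is good to about 2 mm. A picture is of the moment at which its call begins. There is no depth.
- manip.sign_off(): hands the job in; it is judged then, once.
The state is a dict: "clock": time; "qpos": joint angles; "qd": joint speeds; "effort": joint torques, N m; "position": TCP position; "ee_rot": TCP orientation; "contact_force": force on the tool from outside, world axes, zero at the start; "moment": the same for the moment, N m; "width": finger opening in m; "gripper_force": force on a finger pad.
Only numpy, scipy, OpenCV 4.12 (cv2) and the standard library are available. Lean on these libraries where they do the work, as an engineer would, in place of code of your own. Each camera call takes 0.05 s, during which the arm holds its last target. There are 200 camera calls.

TASK

Push the undrilled angle bracket fully home against the end stop of the drill jig. Then wind the clamp's wing knob down until the foot just touches the bracket and give it a further quarter turn, no more, and let go. Leave the other things on the bench alone.

Things in the scene. Friction and masses are not known exactly. Their poses are not given: they have to be found in the camera images.
- jig: Steel drill jig bolted to the bench: base plate 250 (x) x 150 (y) x 20 mm, origin at the centre of its underside, +x from the loading end to the end stop. Two rails 14 mm high and 64 mm apart guide the bracket along x. A bridge plate on two posts, x +10 to +80 mm, 128 mm wide, top 86 to 88 mm above the bench, spans the nest; it has two drill bushes and carries the clamp screw.
- jig_stop (a point): Centre of the end stop's face, at base-plate height (20 mm above the bench); axes as the jig's. The stop is 80 mm wide and 22 mm high. The bracket is home when the end of its leg is against this face.
- bracket: Undrilled bare steel angle bracket, about 0.7 kg, lying between the rails but 20 to 45 mm short of home. Leg 140 x 60 x 8 mm along x; at its -x end an upstand 8 mm thick, 60 mm wide, its top 50 mm above the underside. Origin: centre of the leg's underside, 70 mm from the end that meets the stop and 70 mm from the outer face of the upstand; +x towards the stop, +z up.
- knob_grip (a point): Middle of the clamp's black wing knob, a bar 54 mm long (this point's x axis), 12 mm thick and 26 mm high, on the upright screw 30 mm in +x from the jig's origin. It starts about 120 mm above the bench and goes down 6 mm a turn. Clockwise from above tightens. It looks the same after half a turn. Fingertips no lower than 13 mm below its middle always clear the bridge.
- clamp_nut (a point): Top of the brass nut in the bridge plate, on the screw's axis, 92 to 94 mm above the bench; fixed. The screw has 0.22 N m of drag either way, so it stays where it is left. Its 22 mm rubber-faced foot (foot_c0) starts some 1 to 6 mm clear of the bracket; its length is not known well enough to tell. From the touch on, each radian adds about 0.085 N m of torque and 90 N of clamping force.
- drill: Cordless drill standing on its battery, 240 mm long, 195 mm high; origin under the battery. Not to be disturbed.
- done_bracket: Finished bracket, same shape as the other but drilled, lying on the bench beside the jig; origin at the centre of its leg's underside. Not to be disturbed.
- tray: Open aluminium tray 170 x 120 x 40 mm on the bench; origin at the centre of its underside. Not to be disturbed.
Things that resemble listed ones, but are neither listed nor needed, are in the scene too. Leave any green or turquoise look-alike of the bracket alone.

How it is judged:
On the way, in this order (a step that is already met when the one before it is completed fails the run):
1. the bracket lies home against the end stop, the foot still clear of it (x of bracket in the frame of jig above 0.013 m and angle between the x axis of bracket and the x axis of jig, either way round below 0.035 rad and angle between bracket's own z axis and vertical below 0.03 rad and contact force between foot_c0 and bracket below 2 N), for 0.2 s.
2. the clamp foot touches the bracket (contact force between foot_c0 and bracket above 5 N), for 0.1 s.
At the end, for the whole second after the job is handed in: The bracket lies flat and straight in the nest, the end of its leg within 2 mm of the end stop, and the clamp screw is left about a quarter turn (0.15 to 0.35 turn, which is 80 to 200 N on the foot) past the touch (x of bracket in the frame of jig above 0.013 m and angle between the x axis of bracket and the x axis of jig, either way round below 0.035 rad and angle between bracket's own z axis and vertical below 0.03 rad and contact force between foot_c0 and bracket between 80 and 200 N).
It fails at once if the clamp is over-tightened, more than about 0.42 turn past the touch (contact force between foot_c0 and bracket above 240 N).
It fails at once if the drill is disturbed (distance of drill from where it was at the start of the episode above 0.02 m).
It fails at once if the finished bracket is disturbed (distance of done_bracket from where it was at the start of the episode above 0.02 m).
It fails at once if the tray is disturbed (distance of tray from where it was at the start of the episode above 0.02 m).
It also fails if it takes over 72 s, if anything falls off the work surface, if the arm or the gripper's body presses on something with over 40 N, if the wrist force passes 120 N, or if a joint passes its speed limit or range.

## Working session

There is one attempt and no reset: what is moved stays moved. The work goes in short steps, Python scripts to look and compute and a shell command to move; the robot and the scene stay as the last step left them, time stands still between calls to the robot, and variables do not carry over. Pictures are saved under pics/ and viewed, at most 10 in all, crops included, and the job is handed in when it is done.

```bash
ls; mkdir -p pics; cat > h.py <<'E'
import numpy as np, cv2
from scipy.spatial.transform import Rotation as R
from rig import manip
def q2R(q): return R.from_quat([q[1],q[2],q[3],q[0]]).as_matrix()
def grab(n,f=None):
    im=manip.get_image(n)
    if f: cv2.imwrite('pics/'+f,cv2.cvtColor(im['frame'],cv2.COLOR_RGB2BGR))
    np.save('pics/'+n+'.npy',im,allow_pickle=True)
    return im
def load(n): return np.load('pics/'+n+'.npy',allow_pickle=True).item()
def K(im): return np.array([[im['fx'],0,im['cx']],[0,im['fy'],im['cy']],[0,0,1.]])
def att(im):
    a=np.array(im['attitude']); return q2R(a) if a.size==4 else a.reshape(3,3)
def ray(im,px):
    u=cv2.undistortPoints(np.array(px,float).reshape(-1,1,2),K(im),np.array(im['distortion'])).reshape(-1,2)
    d=np.c_[u[:,0],-u[:,1],-np.ones(len(u))]@att(im).T
    return np.array(im['position']),d
def onz(im,px,z):
    o,d=ray(im,px); return o+d*((z-o[2])/d[:,2])[:,None]
def tri(ia,pa,ib,pb):
    o1,d1=ray(ia,pa);o2,d2=ray(ib,pb);out=[]
    for a,b in zip(d1,d2):
        a=a/np.linalg.norm(a);b=b/np.linalg.norm(b)
        t=np.linalg.lstsq(np.c_[a,-b],o2-o1,rcond=None)[0]
        p,q=o1+t[0]*a,o2+t[1]*b; out.append([*((p+q)/2),np.linalg.norm(p-q)])
    return np.array(out)
def proj(im,P):
    c=(np.atleast_2d(P)-im['position'])@att(im); c=c*[1,-1,-1]
    return cv2.projectPoints(c,np.zeros(3),np.zeros(3),K(im),np.array(im['distortion']))[0].reshape(-1,2)
def crop(im,x0,y0,x1,y1,s,f):
    c=cv2.resize(im['frame'][y0:y1,x0:x1],None,fx=s,fy=s,interpolation=cv2.INTER_CUBIC)
    cv2.imwrite('pics/'+f,cv2.cvtColor(c,cv2.COLOR_RGB2BGR))
E
python3 - <<'E'
from h import *
for n in('side','top'):
    im=grab(n,n+'0.png');print(n,im['position'],im['attitude'],im['fx'],im['distortion'])
print(manip.get_state(),manip.grasp_offset)
E
```

```text
pics
side [-0.04602932 -0.56448245  0.80405584] [ 0.8386313   0.37929915 -0.16887521 -0.35257746] 376.21143038397486 [-0.07673991  0.          0.          0.          0.        ]
top [0.43123734 0.00562789 1.31347595] [-0.69876141 -0.0334621   0.0280164   0.71402232] 414.0244005748255 [-0.05409055  0.          0.          0.          0.        ]
{'clock': 0.1, 'qpos': array([ 1.21600912e+00,  2.76534675e-01,  1.50600410e+00,  1.36206157e-05,
        1.36069491e+00, -1.20964799e-01]), 'qd': array([-2.03384274e-03, -1.91515613e-03, -3.01482638e-03, -1.16163399e-03,
       -4.39549182e-05, -1.77357038e-03]), 'effort': array([ 9.77571763e-04, -4.17699623e+01, -2.46405369e+01, -2.54118377e-04,
        5.78849518e-03, -4.61842532e-06]), 'position': array([0.13304373, 0.55891711, 0.23052551]), 'ee_rot': array([-1.99817584e-04,  1.16646433e-01,  9.93173165e-01, -7.95842355e-04]), 'contact_force': array([ 0.32596243, -0.28174513,  0.4530922 ]), 'moment': array([-0.05576647,  0.0424344 ,  0.00555688]), 'gripper_force': 0.0, 'width': 0.08533710110821455} -0.0187
```

View pics/side0.png

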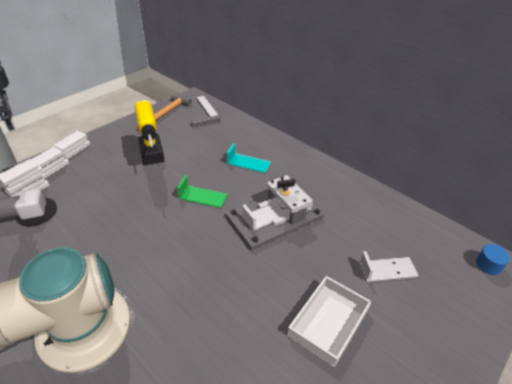

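View pics/top0.png

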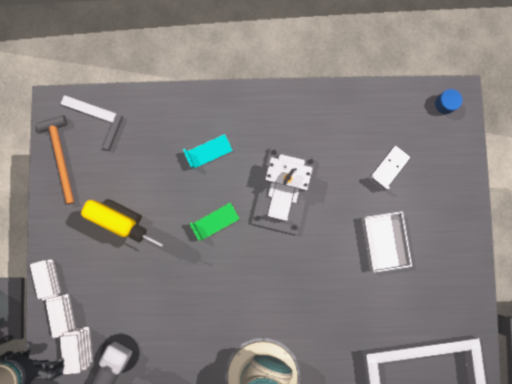

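Candidates for the bracket (top view): the bare one in the jig (281,203), the finished drilled one (391,167), and the green (214,221) and turquoise (208,151) look-alikes. The one in the jig between the rails fits the description. Candidates for the knob: the dark bar at (289,176) on the bridge. I'll check both in close crops.

```bash
python3 - <<'E'
from h import *
crop(load('top'),240,140,325,240,6,'tc.png')
crop(load('side'),220,165,330,250,7,'sc.png')
E
```

```text
(no output)
```

View pics/tc.png

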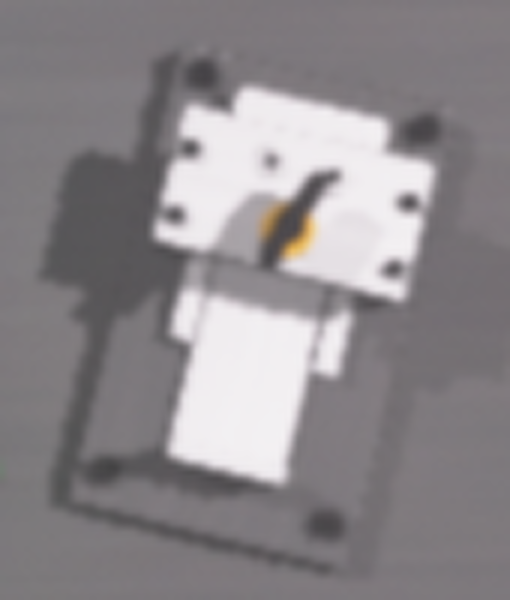

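View pics/sc.png

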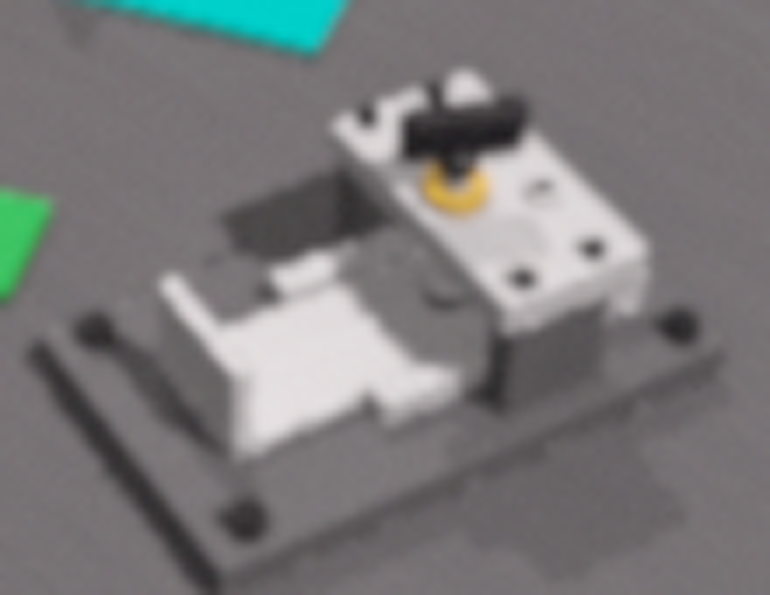

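The top crop shows the bare undrilled bracket in the jig, with its upstand edge at crop (170,455)-(288,485). The knob runs (335,175)-(268,265), and the bridge corners are (187,104),(435,165),(408,300),(153,240). In the side crop the knob middle is about (465,125), the upstand's outer top edge is (165,280)-(238,372), and the nut is at (457,190).

```bash
python3 - <<'E'
from h import *
t=load('top');s=load('side')
T=lambda p:(np.array(p,float)+.5)/6-.5+[240,140]
S=lambda p:(np.array(p,float)+.5)/7-.5+[220,165]
bt=[(187,104),(435,165),(408,300),(153,240)]
bs=[(462,72),(645,245),(510,322),(333,125)]
c=onz(t,T(bt),.087);print('top br',c)
print('tri br',tri(t,T(bt),s,S(bs)))
x=(c[0]+c[1]-c[2]-c[3]);y=(c[0]+c[3]-c[1]-c[2])
print('yaw',np.degrees(np.arctan2(x[1],x[0])),np.degrees(np.arctan2(-y[0],y[1])))
base=[(65,500),(370,575)]
b=onz(t,T([(65,497),(352,570)]),.02);print('base end',b,np.linalg.norm(b[0]-b[1]))
print('knob',tri(t,T([(299,222),(288,232)]),s,S([(465,125),(457,187)])))
print('knob ends top',onz(t,T([(333,178),(268,262)]),.133))
print('upst',tri(t,T([(170,455),(288,484)]),s,S([(165,282),(238,375)])))
print('upst z',onz(t,T([(170,455),(288,484)]),.070))
E
```

```text
top br [[ 0.66779497 -0.03964507  0.087     ]
 [ 0.63421894 -0.1626496   0.087     ]
 [ 0.56673706 -0.14690982  0.087     ]
 [ 0.59956126 -0.02100513  0.087     ]]
tri br [[ 0.66727174 -0.03881526  0.08504099  0.00251751]
 [ 0.63370529 -0.16206219  0.0865395   0.00171794]
 [ 0.56703357 -0.14728121  0.07978041  0.00143404]
 [ 0.6004016  -0.02155454  0.08463904  0.00142575]]
yaw -14.215235227553944 -14.936668222180728
base end [[ 0.47498814  0.02649355  0.02      ]
 [ 0.43388153 -0.12164662  0.02      ]] 0.15373763427394732
knob [[ 0.60118149 -0.0905199   0.12604183  0.00060897]
 [ 0.60183142 -0.08828699  0.0910215   0.00085206]]
knob ends top [[ 0.621355   -0.10712397  0.133     ]
 [ 0.58141435 -0.07477881  0.133     ]]
upst [[ 0.49378206 -0.02787066  0.07007357  0.00163717]
 [ 0.47713517 -0.08572404  0.0711175   0.00053103]]
upst z [[ 0.49317808 -0.0273223   0.07      ]
 [ 0.47737122 -0.0859882   0.07      ]]
```

Jig at about (0.574, -0.0805), yaw -14.8°. The bracket is about 37 mm short of home, and the knob is at (0.602, -0.089, ~0.125) with its bar at -39°. Moving to behind the upstand.

```bash
python3 -m pendant '[{"rz":1.4,"hand":0},{"dx":-0.0233,"dy":-0.0253},{"dx":-0.0233,"dy":-0.0253},{"dx":-0.0233,"dy":-0.0253},{"dx":-0.0233,"dy":-0.0253},{"dx":-0.0233,"dy":-0.0253},{"dx":-0.0233,"dy":-0.0253},{"dx":-0.0233,"dy":-0.0253},{"dx":-0.0233,"dy":-0.0253},{"dx":-0.0233,"dy":-0.0253},{"dx":-0.0233,"dy":-0.0253}]' 40
python3 -m pendant '[{"dx":-0.0233,"dy":-0.0253},{"dx":-0.0233,"dy":-0.0253},{"dx":-0.0233,"dy":-0.0253},{"dx":-0.0233,"dy":-0.0253},{"dx":-0.0233,"dy":-0.0253},{"dx":-0.0233,"dy":-0.0253},{"dx":-0.0233,"dy":-0.0253},{"dx":-0.0233,"dy":-0.0253},{"dx":-0.0233,"dy":-0.0253},{"dx":-0.0233,"dy":-0.0253},{},{}]'
```

```text
invalid input
invalid input
```

```bash
python3 -m pendant '[{"dx":0,"dy":0,"dz":0,"rx":0,"ry":0,"rz":1.4,"hand":0}]' 40; python3 -m pendant '[{"dx":-0.0233,"dy":-0.0253,"dz":0,"rx":0,"ry":0,"rz":0,"hand":0}]'; python3 -m pendant -h | head -20
```

```text
clock: 0.18
position: [0.1331, 0.5591, 0.2307]
ee_rot: [-0.0, 0.129, 0.992, -0.001]
contact_force: [-0.3, 0.0, -0.1]
width: 0.0752
gripper_force: 0.0
clock: 0.27
position: [0.148, 0.533, 0.2306]
ee_rot: [-0.001, 0.128, 0.992, 0.002]
contact_force: [1.0, 0.3, 0.6]
width: 0.064
gripper_force: 0.0invalid input: not JSON, or not a number
```

All keys are required in every row.

```bash
python3 -m pendant '[{"dx":-0.0233,"dy":-0.0253,"dz":0,"rx":0,"ry":0,"rz":0,"hand":0},{"dx":-0.0233,"dy":-0.0253,"dz":0,"rx":0,"ry":0,"rz":0,"hand":0},{"dx":-0.0233,"dy":-0.0253,"dz":0,"rx":0,"ry":0,"rz":0,"hand":0},{"dx":-0.0233,"dy":-0.0253,"dz":0,"rx":0,"ry":0,"rz":0,"hand":0},{"dx":-0.0233,"dy":-0.0253,"dz":0,"rx":0,"ry":0,"rz":0,"hand":0},{"dx":-0.0233,"dy":-0.0253,"dz":0,"rx":0,"ry":0,"rz":0,"hand":0},{"dx":-0.0233,"dy":-0.0253,"dz":0,"rx":0,"ry":0,"rz":0,"hand":0},{"dx":-0.0233,"dy":-0.0253,"dz":0,"rx":0,"ry":0,"rz":0,"hand":0},{"dx":-0.0233,"dy":-0.0253,"dz":0,"rx":0,"ry":0,"rz":0,"hand":0},{"dx":-0.0233,"dy":-0.0253,"dz":0,"rx":0,"ry":0,"rz":0,"hand":0}]'
python3 -m pendant '[{"dx":-0.0233,"dy":-0.0253,"dz":0,"rx":0,"ry":0,"rz":0,"hand":0},{"dx":-0.0233,"dy":-0.0253,"dz":0,"rx":0,"ry":0,"rz":0,"hand":0},{"dx":-0.0233,"dy":-0.0253,"dz":0,"rx":0,"ry":0,"rz":0,"hand":0},{"dx":-0.0233,"dy":-0.0253,"dz":0,"rx":0,"ry":0,"rz":0,"hand":0},{"dx":-0.0233,"dy":-0.0253,"dz":0,"rx":0,"ry":0,"rz":0,"hand":0},{"dx":-0.0233,"dy":-0.0253,"dz":0,"rx":0,"ry":0,"rz":0,"hand":0},{"dx":-0.0233,"dy":-0.0253,"dz":0,"rx":0,"ry":0,"rz":0,"hand":0},{"dx":-0.0233,"dy":-0.0253,"dz":0,"rx":0,"ry":0,"rz":0,"hand":0},{"dx":-0.0233,"dy":-0.0253,"dz":0,"rx":0,"ry":0,"rz":0,"hand":0},{"dx":0,"dy":0,"dz":0,"rx":0,"ry":0,"rz":0,"hand":0},{"dx":0,"dy":0,"dz":0,"rx":0,"ry":0,"rz":0,"hand":0},{"dx":0,"dy":0,"dz":0,"rx":0,"ry":0,"rz":0,"hand":0}]'
```

```text
clock: 1.1
position: [0.3102, 0.2233, 0.2313]
ee_rot: [0.0, 0.129, 0.992, 0.0]
contact_force: [0.7, -0.4, 1.0]
width: -0.0001
gripper_force: 0.0
clock: 2.1
position: [0.4539, -0.0485, 0.2309]
ee_rot: [-0.001, 0.129, 0.992, 0.0]
contact_force: [-0.3, -1.0, 0.9]
width: 0.0
gripper_force: 0.0
```

```bash
python3 -m pendant '[{"dx":0,"dy":0,"dz":0.03,"rx":0,"ry":0,"rz":0,"hand":0},{"dx":0,"dy":0,"dz":0.03,"rx":0,"ry":0,"rz":0,"hand":0},{"dx":0,"dy":0,"dz":0.03,"rx":0,"ry":0,"rz":0,"hand":0},{"dx":0,"dy":0,"dz":0.03,"rx":0,"ry":0,"rz":0,"hand":0},{"dx":0,"dy":0,"dz":0.03,"rx":0,"ry":0,"rz":0,"hand":0},{"dx":0,"dy":0,"dz":0.025,"rx":0,"ry":0,"rz":0,"hand":0},{"dx":0,"dy":0,"dz":0.015,"rx":0,"ry":0,"rz":0,"hand":0},{"dx":0,"dy":0,"dz":0.004,"rx":0,"ry":0,"rz":0,"hand":0},{"dx":0,"dy":0,"dz":0,"rx":0,"ry":0,"rz":0,"hand":0},{"dx":0,"dy":0,"dz":0,"rx":0,"ry":0,"rz":0,"hand":0}]'
python3 -m pendant '[{"dx":-0.003,"dy":0,"dz":0,"rx":0,"ry":0,"rz":0,"hand":0},{"dx":-0.003,"dy":0,"dz":0,"rx":0,"ry":0,"rz":0,"hand":0},{"dx":-0.003,"dy":0,"dz":0,"rx":0,"ry":0,"rz":0,"hand":0},{"dx":-0.003,"dy":0,"dz":0,"rx":0,"ry":0,"rz":0,"hand":0},{"dx":-0.003,"dy":0,"dz":0,"rx":0,"ry":0,"rz":0,"hand":0},{"dx":-0.003,"dy":0,"dz":0,"rx":0,"ry":0,"rz":0,"hand":0},{"dx":-0.003,"dy":0,"dz":0,"rx":0,"ry":0,"rz":0,"hand":0},{"dx":-0.003,"dy":0,"dz":0,"rx":0,"ry":0,"rz":0,"hand":0}]'
python3 -m pendant '[{"dx":-0.003,"dy":0,"dz":0,"rx":0,"ry":0,"rz":0,"hand":0},{"dx":-0.003,"dy":0,"dz":0,"rx":0,"ry":0,"rz":0,"hand":0},{"dx":-0.003,"dy":0,"dz":0,"rx":0,"ry":0,"rz":0,"hand":0},{"dx":-0.003,"dy":0,"dz":0,"rx":0,"ry":0,"rz":0,"hand":0},{"dx":-0.003,"dy":0,"dz":0,"rx":0,"ry":0,"rz":0,"hand":0},{"dx":-0.003,"dy":0,"dz":0,"rx":0,"ry":0,"rz":0,"hand":0},{"dx":-0.003,"dy":0,"dz":0,"rx":0,"ry":0,"rz":0,"hand":0}]'
```

```text
clock: 2.93
position: [0.4549, -0.0482, 0.038]
ee_rot: [0.001, 0.128, 0.992, 0.0]
contact_force: [0.2, 0.6, -0.0]
width: 0.0001
gripper_force: 0.0
clock: 3.6
position: [0.4743, -0.0542, 0.0369]
ee_rot: [-0.004, 0.129, 0.992, 0.0]
contact_force: [-10.6, 1.9, 8.9]
width: 0.0001
gripper_force: 5.3
clock: 4.18
position: [0.4918, -0.0586, 0.0364]
ee_rot: [-0.007, 0.129, 0.992, 0.001]
contact_force: [-10.1, 2.3, 8.4]
width: 0.0002
gripper_force: 5.6
```

```bash
python3 -m pendant '[{"dx":-0.003,"dy":0,"dz":0,"rx":0,"ry":0,"rz":0,"hand":0},{"dx":-0.003,"dy":0,"dz":0,"rx":0,"ry":0,"rz":0,"hand":0},{"dx":-0.003,"dy":0,"dz":0,"rx":0,"ry":0,"rz":0,"hand":0},{"dx":-0.002,"dy":0,"dz":0,"rx":0,"ry":0,"rz":0,"hand":0},{"dx":-0.002,"dy":0,"dz":0,"rx":0,"ry":0,"rz":0,"hand":0}]'
for i in 1 2 3; do python3 -m pendant '[{"dx":-0.001,"dy":0,"dz":0,"rx":0,"ry":0,"rz":0,"hand":0},{"dx":-0.001,"dy":0,"dz":0,"rx":0,"ry":0,"rz":0,"hand":0}]'|grep -E 'pos|contact'; done
```

```text
clock: 4.6
position: [0.5047, -0.062, 0.0365]
ee_rot: [-0.006, 0.129, 0.992, 0.001]
contact_force: [-11.0, 2.9, 8.2]
width: -0.0004
gripper_force: 5.6
position: [0.5065, -0.0625, 0.0364]
contact_force: [-12.0, 3.1, 7.7]
position: [0.5078, -0.0628, 0.0364]
contact_force: [-11.0, 3.2, 8.1]
position: [0.5099, -0.0633, 0.0364]
contact_force: [-10.5, 2.5, 7.9]
```

```bash
for i in 1 2 3 4; do python3 -m pendant '[{"dx":-0.001,"dy":0,"dz":0,"rx":0,"ry":0,"rz":0,"hand":0},{"dx":-0.0005,"dy":0,"dz":0,"rx":0,"ry":0,"rz":0,"hand":0}]'|grep -E 'pos|contact'; done
```

```text
position: [0.51, -0.0634, 0.0365]
contact_force: [-14.8, 3.1, 11.6]
position: [0.5099, -0.0633, 0.0365]
contact_force: [-16.7, 4.4, 15.5]
position: [0.5098, -0.0633, 0.0365]
contact_force: [-18.6, 3.8, 18.1]
position: [0.5097, -0.0633, 0.0365]
contact_force: [-21.7, 5.1, 20.9]
```

It stopped dead against the end stop, at the predicted place. Backing off, rising and looking.

```bash
python3 -m pendant '[{"dx":0.01,"dy":0,"dz":0,"rx":0,"ry":0,"rz":0,"hand":0},{"dx":0.03,"dy":0,"dz":0,"rx":0,"ry":0,"rz":0,"hand":0},{"dx":0.01,"dy":0,"dz":-0.035,"rx":0,"ry":0,"rz":4,"hand":0.04},{"dx":0.01,"dy":0,"dz":-0.035,"rx":0,"ry":0,"rz":4,"hand":0.04},{"dx":0.01,"dy":0,"dz":-0.035,"rx":0,"ry":0,"rz":4,"hand":0.04},{"dx":0.01,"dy":0,"dz":-0.035,"rx":0,"ry":0,"rz":4,"hand":0.04},{"dx":0.01,"dy":0,"dz":-0.035,"rx":0,"ry":0,"rz":4,"hand":0.04},{"dx":0,"dy":0.04,"dz":0,"rx":0,"ry":0,"rz":4,"hand":0.04},{"dx":0,"dy":0.04,"dz":0,"rx":0,"ry":0,"rz":0,"hand":0.04},{"dx":0,"dy":0.04,"dz":0,"rx":0,"ry":0,"rz":0,"hand":0.04},{"dx":0,"dy":0,"dz":0,"rx":0,"ry":0,"rz":0,"hand":0.04},{"dx":0,"dy":0,"dz":0,"rx":0,"ry":0,"rz":0,"hand":0.04}]'
python3 - <<'E'
from h import *
a=grab('top');b=grab('side');print(manip.get_state()['moment'])
def c(im,x0,y0,x1,y1):return cv2.resize(im['frame'][y0:y1,x0:x1],None,fx=5,fy=5,interpolation=cv2.INTER_CUBIC)
A=c(a,250,145,320,225);B=c(b,240,165,325,245)
cv2.imwrite('pics/two.png',cv2.cvtColor(np.hstack([A,B]),cv2.COLOR_RGB2BGR))
E
```

```text
clock: 6.77
position: [0.5116, 0.0592, 0.2119]
ee_rot: [-0.0, 0.331, 0.944, -0.0]
contact_force: [-0.2, 0.3, -0.0]
width: 0.0401
gripper_force: 0.0
[0.06356134 0.00063832 0.01136342]
```

View pics/two.png

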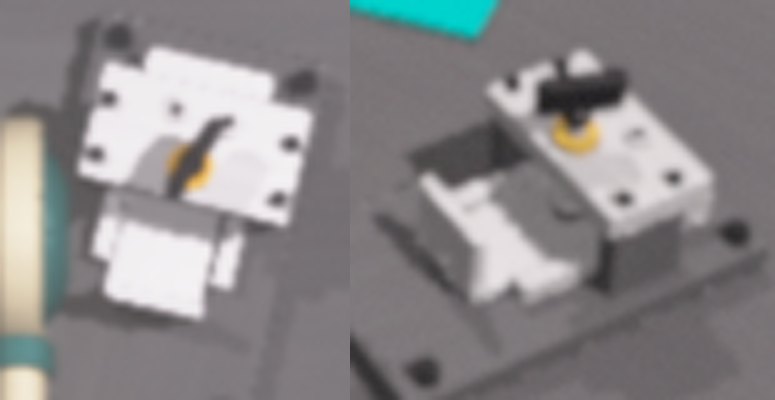

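The bracket has moved up under the bridge; its upstand edge is at (103,298)-(205,320) in the left crop. The knob bar runs (228,122)-(173,192), and its middle in the side crop is about (582,91).

```bash
python3 - <<'E'
from h import *
t=load('top');s=load('side')
T=lambda p:(np.array(p,float)+.5)/5-.5+[250,145]
S=lambda p:(np.array(p,float)-[350,0]+.5)/5-.5+[240,165]
u=onz(t,T([(103,298),(205,320)]),.07);print(u,np.degrees(np.arctan2(u[0,0]-u[1,0],u[0,1]-u[1,1])))
J=np.array([.574,-.0805]);a=np.radians(-14.8)
print('jig x,y',(u[:,:2].mean(0)-J)@np.array([[np.cos(a),-np.sin(a)],[np.sin(a),np.cos(a)]]))
print('tri',tri(t,T([(103,298),(205,320),(200,158),(228,122),(173,192)]),s,S([(422,178),(477,257),(582,91),(624,72),(540,82)])))
# dark bar fit in top image: PCA about the knob
g=cv2.cvtColor(t['frame'],cv2.COLOR_RGB2HSV)
m=(g[...,2]<60);M=np.zeros_like(m);M[166:187,280:302]=1;m&=M
y,x=np.nonzero(m);p=onz(t,np.c_[x,y],.13);q=p[:,:2]-p[:,:2].mean(0)
w,v=np.linalg.eigh(q.T@q);print(len(x),p.mean(0),np.degrees(np.arctan2(*v[::-1,1])),w)
# angle/center fit by side projection: top edge line
E
```

```text
[[ 0.52682214 -0.03501088  0.07      ]
 [ 0.51220083 -0.09604395  0.07      ]] 13.472100916849874
jig x,y [-0.05650545  0.00055699]
tri [[ 5.28005876e-01 -3.61449642e-02  7.06264768e-02  3.36638399e-03]
 [ 5.12341911e-01 -9.63399031e-02  6.15453163e-02  1.13218920e-03]
 [ 6.02079541e-01 -9.07600478e-02  1.24372918e-01  1.87839317e-03]
 [ 6.20241342e-01 -1.05824548e-01  1.36523450e-01  3.59806526e-03]
 [ 5.82257710e-01 -7.47773549e-02  1.33076418e-01  3.55724182e-04]]Traceback (most recent call last):
  File "<stdin>", line 12, in <module>
  File "h.py", line 19, in onz
    o,d=ray(im,px); return o+d*((z-o[2])/d[:,2])[:,None]
        ~~~^^^^^^^
  File "h.py", line 15, in ray
    u=cv2.undistortPoints(np.array(px,float).reshape(-1,1,2),K(im),np.array(im['distortion'])).reshape(-1,2)
      ~~~~~~~~~~~~~~~~~~~^^^^^^^^^^^^^^^^^^^^^^^^^^^^^^^^^^^^^^^^^^^^^^^^^^^^^^^^^^^^^^^^^^^^^
cv2.error: OpenCV(4.12.0) /io/opencv/modules/calib3d/src/undistort.dispatch.cpp:347: error: (-215:Assertion failed) CV_IS_MAT(_src) && CV_IS_MAT(_dst) && (_src->rows == 1 || _src->cols == 1) && (_dst->rows == 1 || _dst->cols == 1) && _src->cols + _src->rows - 1 == _dst->rows + _dst->cols - 1 && (CV_MAT_TYPE(_src->type) == CV_32FC2 || CV_MAT_TYPE(_src->type) == CV_64FC2) && (CV_MAT_TYPE(_dst->type) == CV_32FC2 || CV_MAT_TYPE(_dst->type) == CV_64FC2) in function 'cvUndistortPointsInternal'
```

```bash
python3 -m pendant '[{"dx":-0.02725,"dy":-0.00993,"dz":0,"rx":0,"ry":0,"rz":0.4,"hand":0.04},{"dx":-0.02725,"dy":-0.00993,"dz":0,"rx":0,"ry":0,"rz":0,"hand":0.04},{"dx":-0.02725,"dy":-0.00993,"dz":0,"rx":0,"ry":0,"rz":0,"hand":0.04},{"dx":-0.02725,"dy":-0.00993,"dz":0,"rx":0,"ry":0,"rz":0,"hand":0.04},{"dx":-0.02725,"dy":-0.00993,"dz":0,"rx":0,"ry":0,"rz":0,"hand":0.04},{"dx":-0.02725,"dy":-0.00993,"dz":0,"rx":0,"ry":0,"rz":0,"hand":0.04},{"dx":0,"dy":0,"dz":0.03,"rx":0,"ry":0,"rz":0,"hand":0.04},{"dx":0,"dy":0,"dz":0.03,"rx":0,"ry":0,"rz":0,"hand":0.04},{"dx":0,"dy":0,"dz":0.02,"rx":0,"ry":0,"rz":0,"hand":0.04},{"dx":0,"dy":0,"dz":0.01,"rx":0,"ry":0,"rz":0,"hand":0.04},{"dx":0,"dy":0,"dz":0.01,"rx":0,"ry":0,"rz":0,"hand":0.04},{"dx":0,"dy":0,"dz":0,"rx":0,"ry":0,"rz":0,"hand":0.04}]'
python3 - <<'E'
from h import *
s=manip.get_state();print(s['moment'],s['qpos'])
b=grab('side');crop(b,240,120,325,245,5,'grip.png')
E
```

```text
clock: 7.87
position: [0.5985, -0.0919, 0.1109]
ee_rot: [-0.001, 0.336, 0.942, -0.0]
contact_force: [0.6, -0.3, 0.7]
width: 0.0403
gripper_force: 0.0
[ 0.01387972 -0.04322521  0.0028323 ] [-2.67119917e-01  4.09460722e-01  1.61563358e+00 -1.36411409e-04
  1.11938643e+00 -1.15276740e+00]
```

View pics/grip.png

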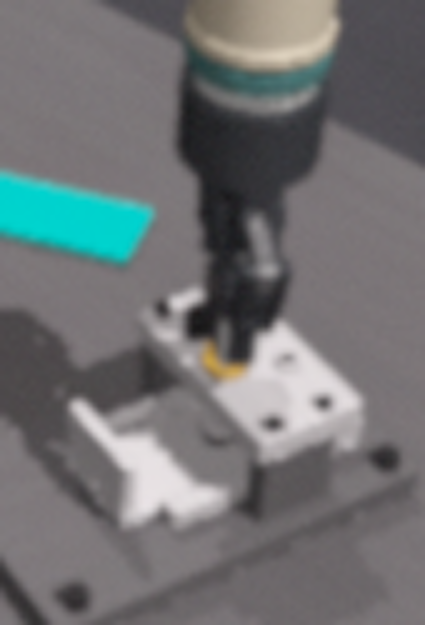

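The fingers straddle the knob, clear of the bridge, but about 4 mm off to the side. Correcting that and closing.

```bash
python3 -m pendant '[{"dx":-0.001,"dy":0.004,"dz":0,"rx":0,"ry":0,"rz":0,"hand":0.04},{"dx":0,"dy":0,"dz":0,"rx":0,"ry":0,"rz":0,"hand":0.025},{"dx":0,"dy":0,"dz":0,"rx":0,"ry":0,"rz":0,"hand":0.01},{"dx":0,"dy":0,"dz":0,"rx":0,"ry":0,"rz":0,"hand":0.0},{"dx":0,"dy":0,"dz":0,"rx":0,"ry":0,"rz":0,"hand":0},{"dx":0,"dy":0,"dz":0,"rx":0,"ry":0,"rz":0,"hand":0},{"dx":0,"dy":0,"dz":0,"rx":0,"ry":0,"rz":0,"hand":0},{"dx":0,"dy":0,"dz":0,"rx":0,"ry":0,"rz":0,"hand":0}]' 50
python3 - <<'E'
from h import *
s=manip.get_state();print(s['moment'],s['qpos'])
E
```

```text
clock: 8.58
position: [0.6039, -0.0892, 0.1137]
ee_rot: [0.001, 0.335, 0.942, -0.0]
contact_force: [-1.2, 0.0, 6.2]
width: 0.011
gripper_force: 49.7
[-0.10636989  0.12612378  0.14344967] [-2.60429782e-01  4.11017944e-01  1.60503606e+00 -3.81468738e-04
  1.12301108e+00 -1.14757129e+00]
```

```bash
cat > m.py <<'E'
from h import *
s=manip.get_state();x=q2R(s['ee_rot'])[:,0]
print(round(s['clock'],2),'mom',s['moment'].round(3),'F',s['contact_force'].round(1),'yaw %.1f'%np.degrees(np.arctan2(x[1],x[0])),'pos',s['position'].round(4),'w %.4f q6 %.2f'%(s['width'],s['qpos'][5]))
E
for i in 1 2 3 4; do python3 -m pendant '[{"dx":0,"dy":0,"dz":0.0001,"rx":0,"ry":0,"rz":5,"hand":0},{"dx":0,"dy":0,"dz":0.0001,"rx":0,"ry":0,"rz":5,"hand":0}]' >/dev/null; python3 m.py; done
```

```text
8.75 mom [-0.153  0.135  0.202] F [-1.2 -0.3  6.8] yaw 130.6 pos [ 0.6038 -0.0893  0.1135] w 0.0109 q6 -0.97
8.92 mom [-0.205  0.264  0.153] F [-2.3 -1.9  5.4] yaw 120.6 pos [ 0.6037 -0.0895  0.1133] w 0.0112 q6 -0.79
9.08 mom [-0.24   0.353  0.261] F [-2.2 -1.3  6.2] yaw 110.6 pos [ 0.6035 -0.0895  0.1132] w 0.0111 q6 -0.62
9.25 mom [-0.241  0.431  0.213] F [-3.1 -2.   7.1] yaw 100.6 pos [ 0.6034 -0.0896  0.113 ] w 0.0113 q6 -0.45
```

```bash
sed -i '$a open("log.txt","a").write("%.4f %.4f\\n"%(np.degrees(np.arctan2(x[1],x[0])),s["moment"][2]))' m.py
for i in 1 2 3 4 5 6 7 8 9 10 11 12; do python3 -m pendant '[{"dx":0,"dy":0,"dz":0.0001,"rx":0,"ry":0,"rz":6,"hand":0}]' >/dev/null; python3 m.py | cut -c1-85; done
```

```text
9.33 mom [-0.274  0.396  0.15 ] F [-3.  -1.   7.6] yaw 94.6 pos [ 0.6033 -0.0896  0.1
9.42 mom [-0.234  0.458  0.209] F [-2.7 -1.8  7.6] yaw 88.6 pos [ 0.6032 -0.0896  0.1
9.5 mom [-0.227  0.451  0.232] F [-2.3 -2.4  7.5] yaw 82.6 pos [ 0.6031 -0.0896  0.11
9.58 mom [-0.247  0.517  0.211] F [-3.  -1.5  6.9] yaw 76.6 pos [ 0.603  -0.0896  0.1
9.67 mom [-0.221  0.487  0.135] F [-2.6 -1.3  8.5] yaw 70.6 pos [ 0.6029 -0.0896  0.1
9.75 mom [-0.213  0.534  0.26 ] F [-3.7 -1.5  8. ] yaw 64.6 pos [ 0.6028 -0.0896  0.1
9.83 mom [-0.194  0.608  0.187] F [-3.1 -0.6  7.8] yaw 58.6 pos [ 0.6027 -0.0895  0.1
9.92 mom [-0.222  0.603  0.255] F [-3.3 -0.6  9.8] yaw 52.6 pos [ 0.6026 -0.0895  0.1
10.0 mom [-0.16   0.663  0.2  ] F [-3.1 -1.   8.2] yaw 46.6 pos [ 0.6025 -0.0894  0.1
10.08 mom [-0.113  0.623  0.193] F [-3.9 -1.3  8.6] yaw 40.6 pos [ 0.6024 -0.0893  0.
10.17 mom [-0.071  0.647  0.232] F [-4.9 -1.1  8.1] yaw 34.6 pos [ 0.6024 -0.0892  0.
10.25 mom [-0.052  0.671  0.189] F [-3.9 -0.3  9.8] yaw 28.6 pos [ 0.6023 -0.0891  0.
```

```bash
for i in $(seq 24); do python3 -m pendant '[{"dx":0,"dy":0,"dz":0.00005,"rx":0,"ry":0,"rz":3,"hand":0}]' >/dev/null; python3 m.py >last.txt; done; cat last.txt; python3 -c "
import numpy as np
d=np.loadtxt('log.txt');d=d[-24:]
for k in range(0,24,6):print(d[k:k+6].mean(0).round(3))"
```

```text
12.25 mom [0.338 0.586 0.235] F [-3.2  2.4  9.2] yaw -43.3 pos [ 0.6024 -0.088   0.1106] w 0.0110 q6 2.07
[18.184  0.217]
[0.198 0.195]
[-17.806   0.227]
[-35.811   0.206]
```

No touch yet after 184°. Releasing, lifting, turning back 180° and regrasping.

```bash
python3 -m pendant '[{"dx":0,"dy":0,"dz":0,"rx":0,"ry":0,"rz":0,"hand":0.05},{"dx":0,"dy":0,"dz":0,"rx":0,"ry":0,"rz":0,"hand":0.05},{"dx":0,"dy":0,"dz":0,"rx":0,"ry":0,"rz":0,"hand":0.05},{"dx":0,"dy":0,"dz":0,"rx":0,"ry":0,"rz":0,"hand":0.05},{"dx":0,"dy":0,"dz":0,"rx":0,"ry":0,"rz":0,"hand":0.05},{"dx":0,"dy":0,"dz":-0.01,"rx":0,"ry":0,"rz":0,"hand":0.05},{"dx":0,"dy":0,"dz":-0.02,"rx":0,"ry":0,"rz":0,"hand":0.05},{"dx":0,"dy":0,"dz":-0.02,"rx":0,"ry":0,"rz":0,"hand":0.05},{"dx":0,"dy":0,"dz":0,"rx":0,"ry":0,"rz":0,"hand":0.05}]' 50
for i in 1 2 3; do python3 -m pendant '[{"dx":0,"dy":0,"dz":0,"rx":0,"ry":0,"rz":-6,"hand":0.05},{"dx":0,"dy":0,"dz":0,"rx":0,"ry":0,"rz":-6,"hand":0.05},{"dx":0,"dy":0,"dz":0,"rx":0,"ry":0,"rz":-6,"hand":0.05},{"dx":0,"dy":0,"dz":0,"rx":0,"ry":0,"rz":-6,"hand":0.05},{"dx":0,"dy":0,"dz":0,"rx":0,"ry":0,"rz":-6,"hand":0.05},{"dx":0,"dy":0,"dz":0,"rx":0,"ry":0,"rz":-6,"hand":0.05},{"dx":0,"dy":0,"dz":0,"rx":0,"ry":0,"rz":-6,"hand":0.05},{"dx":0,"dy":0,"dz":0,"rx":0,"ry":0,"rz":-6,"hand":0.05},{"dx":0,"dy":0,"dz":0,"rx":0,"ry":0,"rz":-6,"hand":0.05},{"dx":0,"dy":0,"dz":0,"rx":0,"ry":0,"rz":-6,"hand":0.05}]' >/dev/null; done
python3 -m pendant '[{"dx":0,"dy":0,"dz":0,"rx":0,"ry":0,"rz":0,"hand":0.05},{"dx":0,"dy":0,"dz":0,"rx":0,"ry":0,"rz":0,"hand":0.05}]' >/dev/null
python3 - <<'E'
from h import *
a=grab('top');b=grab('side')
c=lambda im,x0,y0,x1,y1:cv2.resize(im['frame'][y0:y1,x0:x1],None,fx=5,fy=5,interpolation=cv2.INTER_CUBIC)
cv2.imwrite('pics/re.png',cv2.cvtColor(c(b,245,150,325,245),cv2.COLOR_RGB2BGR))
E
python3 m.py
```

```text
clock: 13.0
position: [0.606, -0.0897, 0.1638]
ee_rot: [-0.001, 0.93, -0.368, 0.004]
contact_force: [0.8, -0.5, -0.5]
width: 0.0497
gripper_force: 0.0
15.77 mom [-0.052  0.026  0.018] F [0.2 0.  0.3] yaw 136.7 pos [ 0.6031 -0.089   0.159 ] w 0.0504 q6 -1.08
```

View pics/re.png

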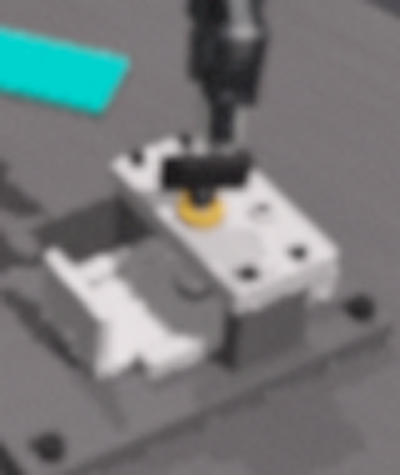

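The knob sits lower with the bar along -43°, matching the tool, and the bracket is still home. Regrasping.

```bash
python3 -m pendant '[{"dx":0,"dy":0,"dz":0.02,"rx":0,"ry":0,"rz":0,"hand":0.05},{"dx":0,"dy":0,"dz":0.02,"rx":0,"ry":0,"rz":0,"hand":0.05},{"dx":0,"dy":0,"dz":0.008,"rx":0,"ry":0,"rz":0,"hand":0.05},{"dx":0,"dy":0,"dz":0,"rx":0,"ry":0,"rz":0,"hand":0.03},{"dx":0,"dy":0,"dz":0,"rx":0,"ry":0,"rz":0,"hand":0.01},{"dx":0,"dy":0,"dz":0,"rx":0,"ry":0,"rz":0,"hand":0},{"dx":0,"dy":0,"dz":0,"rx":0,"ry":0,"rz":0,"hand":0},{"dx":0,"dy":0,"dz":0,"rx":0,"ry":0,"rz":0,"hand":0},{"dx":0,"dy":0,"dz":0,"rx":0,"ry":0,"rz":0,"hand":0},{"dx":0,"dy":0,"dz":0,"rx":0,"ry":0,"rz":0,"hand":0}]' 50; rm log.txt
for i in $(seq 24); do python3 -m pendant '[{"dx":0,"dy":0,"dz":0.00004,"rx":0,"ry":0,"rz":2.5,"hand":0}]' >/dev/null; python3 m.py >last.txt; done; cat last.txt; python3 -c "
import numpy as np
d=np.loadtxt('log.txt')
for k in range(0,24,4):print(d[k:k+4].mean(0).round(3))"
```

```text
clock: 16.6
position: [0.6039, -0.0893, 0.1122]
ee_rot: [0.001, 0.368, 0.93, 0.0]
contact_force: [0.1, -1.3, 4.4]
width: 0.0106
gripper_force: 51.0
18.6 mom [-0.223  0.524  0.291] F [-3.4 -0.2  8.3] yaw 76.7 pos [ 0.603  -0.0896  0.1118] w 0.0107 q6 -0.03
[130.473   0.223]
[120.458   0.204]
[110.463   0.27 ]
[100.469   0.259]
[90.473  0.301]
[80.477  0.285]
```

```bash
for i in $(seq 14); do python3 -m pendant '[{"dx":0,"dy":0,"dz":0.00003,"rx":0,"ry":0,"rz":1.5,"hand":0}]' >/dev/null; python3 m.py >last.txt; done; cat last.txt; cat > fit.py <<'E'
import numpy as np
from scipy.optimize import curve_fit
d=np.loadtxt('log.txt');y=d[:,0];m=d[:,1]
for k in range(0,len(d),5):print(d[k:k+5].mean(0).round(3))
for b in(.205,.21,.22):
    p,c=curve_fit(lambda y,t:b+.085*np.radians(np.maximum(0,t-y)),y,m,[120]);print(b,p,c[0]**.5)
f=lambda y,t,b:b+.085*np.radians(np.maximum(0,t-y))
p,c=curve_fit(f,y,m,[120,.21]);print(p,np.sqrt(np.diag(c)),(m-f(y,*p)).std())
E
python3 fit.py
```

```text
19.77 mom [-0.19   0.634  0.325] F [-4.4 -0.6  9.9] yaw 55.8 pos [ 0.6026 -0.0895  0.1116] w 0.0105 q6 0.34
[129.218   0.215]
[116.711   0.228]
[104.216   0.268]
[91.722  0.296]
[79.43   0.287]
[70.78   0.318]
[63.284  0.306]
[57.286  0.342]
0.205 [140.76850025] [3.46502048]
0.21 [137.39816028] [3.46502044]
0.22 [130.64952208] [3.55734776]
[126.70388116   0.22536245] [11.41284212  0.0160154 ] 0.031176371641563703
```

Touch at about yaw 127-138°, so the quarter turn ends near 42-43°. Turning 13° more and checking the torque (about 0.34 expected).

```bash
for i in $(seq 13); do python3 -m pendant '[{"dx":0,"dy":0,"dz":0.00002,"rx":0,"ry":0,"rz":1,"hand":0}]' >/dev/null; python3 m.py >last.txt; done; cat last.txt; python3 fit.py
```

```text
20.85 mom [-0.138  0.787  0.375] F [-3.5 -1.4 11.7] yaw 42.8 pos [ 0.6025 -0.0893  0.1115] w 0.0108 q6 0.56
[129.218   0.215]
[116.711   0.228]
[104.216   0.268]
[91.722  0.296]
[79.43   0.287]
[70.78   0.318]
[63.284  0.306]
[56.093  0.334]
[50.813  0.348]
[45.815  0.345]
[42.816  0.375]
0.205 [141.34409913] [2.84274169]
0.21 [137.97375915] [2.8427417]
0.22 [131.25072618] [2.89840234]
[126.70389618   0.22629255] [10.66030388  0.01518203] 0.029762720967025036
```

The torque matches a quarter turn past the touch. Letting go and lifting clear.

```bash
python3 -m pendant '[{"dx":0,"dy":0,"dz":-0.001,"rx":0,"ry":0,"rz":0,"hand":0.01},{"dx":0,"dy":0,"dz":-0.001,"rx":0,"ry":0,"rz":0,"hand":0.05},{"dx":0,"dy":0,"dz":0,"rx":0,"ry":0,"rz":0,"hand":0.05},{"dx":0,"dy":0,"dz":0,"rx":0,"ry":0,"rz":0,"hand":0.05},{"dx":0,"dy":0,"dz":0,"rx":0,"ry":0,"rz":0,"hand":0.05},{"dx":0,"dy":0,"dz":-0.01,"rx":0,"ry":0,"rz":0,"hand":0.05},{"dx":0,"dy":0,"dz":-0.02,"rx":0,"ry":0,"rz":0,"hand":0.05},{"dx":0,"dy":0,"dz":-0.03,"rx":0,"ry":0,"rz":0,"hand":0.05},{"dx":0,"dy":0,"dz":-0.03,"rx":0,"ry":0,"rz":0,"hand":0.05},{"dx":0,"dy":0,"dz":0,"rx":0,"ry":0,"rz":0,"hand":0.05},{"dx":0,"dy":0,"dz":0,"rx":0,"ry":0,"rz":0,"hand":0.05}]'
python3 - <<'E'
from h import *
b=grab('side');crop(b,245,150,325,245,5,'end.png')
E
```

```text
clock: 21.77
position: [0.6047, -0.0892, 0.2043]
ee_rot: [0.002, 0.931, 0.365, 0.002]
contact_force: [0.5, -0.4, -1.2]
width: 0.05
gripper_force: 0.0
```

View pics/end.png

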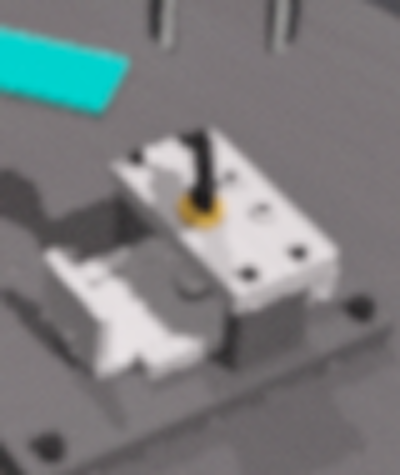

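The bracket has not moved from its home position, with its upstand at (45-100, 250-375). The knob bar is now end-on to the camera at (203,170), as left at yaw 43°, and the fingers are clear.

```bash
python3 -c "
from rig import manip
print(manip.sign_off())"
```

```text
the job is handed in; nothing more can be done
None
```

The bracket is home against the end stop, the clamp is wound to about a quarter turn past the touch (84–96° by the torque fit), the knob is released, and the job was handed in; the verdict was not shown.

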